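# Set up a marker lamp for its inspection picture

## Task

First lay the red lamp, lens up and without dropping it, fully down in the nest between its blue guides and let go of it. Then turn and tilt the inspection camera by its handle bar so that it looks straight at the middle of the red lens, and last throw the switch box's toggle fully over, away from the robot, to light the lamp. Leave the amber lamp and the other things on the bench where they are.

Things in the scene. Friction and masses are not known exactly. Their poses are not given: they have to be found in the camera images.
- red_lamp: Lamp to be checked: oval (straight sides, round ends), 140 long x 50 wide x 29 high, 0.13-0.21 kg: black housing 20 high (grip its flat sides), red lens above (46 wide) with six white LED dots. Lies lens up in one half of the grey tray. Origin: centre of the underside; x along its length, y across, z up out of the lens. Its two ends are alike.
- red_lamp_mid (a point): The middle of the red lamp's lens, 30 mm above the lamp's underside. Axes as the lamp's.
- amber_lamp: A second lamp of the same shape and size but with an orange (amber) lens, lying lens up in the other half of the tray. Leave alone. Origin and axes as for the red lamp.
- tray: Fixed shallow grey plastic tray 280 (x) x 200 (y) x 16 high, walls 4, floor top at 4; holds the two lamps, one in its half towards the robot and one in its far half, both lying roughly along y. It stands on the left or the right of the nest, the camera on the other side. Origin: centre of its underside.
- nest: Fixed nest: aluminium plate 170 (x) x 100 (y) x 12 with six blue blocks 14 high on it: end stops, inner faces at x = +-73; four guides 20 long at x = +-45, inner faces at y = +-28. The lamp lies between them along x, either way round, 3 mm play, underside 12 above the bench; 70 mm free for fingers between guides. Origin: centre of underside; x along its length (roughly world y), z up.
- stand: Fixed stand of the inspection camera: round dark foot of 120 diameter, column of 28 diameter, black collar. Origin: centre of the foot's underside, on the swivel axis, which is vertical. Its x axis is the way the camera looks when the swivel reads 0 (roughly away from the robot).
- swivel (a joint): Swivel of the dark fork on the column (rad): turn of the camera about the vertical axis from the stand's x axis, positive anticlockwise seen from above, range -2.6 to 2.6. Stiff (about 0.25 N m, some 2 N at the handle bar): stays where it is left.
- tilt (a joint): Tilt of the camera in the fork (rad): 0 = looking level, positive = looking down, range -0.5 to 1.1. The tilt axis is level, 236 above the bench, and crosses the swivel axis. Stiff (about 0.3 N m): stays where it is left.
- lens (a point): Front of the lens, 73 ahead of the tilt axis. Its x axis is the line of sight, which passes through the crossing of swivel and tilt axes; y to the camera's left, z up. Camera: white box 75 long x 66 wide x 56 high between the fork's dark cheeks (94 over all), black lens inside a 60 mm ring light with a white face.
- bar_grip (a point): Middle of the black rubber grip (22 diameter, 92 long) of the camera's handle bar. The bar runs straight back from the camera, 0.407 rad below the line of sight; this point is 138 behind the tilt axis and 52 below the line of sight. Axes as at the lens. Pinch it from above across the bar: moving it sideways swivels, raising it tilts the camera down.
- switch_box: Fixed blue switch box 80 x 80 x 55 high with a toggle in the middle of its top. Origin: centre of its underside; x points away from the robot.
- toggle (a joint): Toggle of the switch box (rad): 0 = off, leaning 0.45 towards the robot (-x of the box), 0.9 = on, leaning 0.45 away from the robot (+x). It pivots 60 above the bench over the box's centre about the box's y axis and stays where it is left; it takes about 2 N at the tip.
- toggle_tip (a point): Middle of the red ball (15 diameter) on the end of the toggle's steel stem (9 diameter), 45 from its pivot.
- screwdriver: Screwdriver with a yellow handle, 170 long, lying to the left (+y) of the switch box. Leave alone. Origin: under its middle, x along it.
- marker: Blue marker pen, 130 long, 14 diameter, lying to the right (-y) of the switch box. Leave alone. Origin: under its middle, x along it.
- solder_reel: Reel of solder, blue flanges of 56 diameter, 42 high, standing beyond the nest to the left. Leave alone. Origin: centre of its underside.
- meter: Yellow multimeter 150 x 75 x 40 high lying beyond the nest to the right. Leave alone. Origin: centre of its underside, x along its length.
- tape: Roll of yellow tape, 90 diameter, 24 high, lying flat beyond the nest. Leave alone. Origin: centre of its underside.
- flux: White flux bottle with a red cap, 44 diameter, 95 high, standing at the left. Leave alone. Origin: centre of its underside.

How it is judged:
By the outcome, as a careful person would: the job done as asked, in the order asked, and still so for the second after the job is handed in, with the robot touching nothing.
It also fails if it takes over 67 s, if anything falls off the work surface, if the arm or the gripper's body presses on something with over 40 N, if the wrist force passes 120 N, or if a joint passes its speed limit or range.

## Robot

A 7-joint arm with a two-finger parallel gripper is mounted at the origin on the work surface. World frame = base frame: x ahead of the robot, y to its left, z up, the work surface at z = 0. Lengths are in m, angles in rad, forces in N, time in s.
With the tool pointing down it reaches from about 0.4 to 0.875 m from the base axis. Payload 4.4 kg.
Tool frame: the origin (TCP) lies on the centre line of the jaws, within the pads' length; the fingertips stand 22 mm ahead of it and the grasp point (between the pads) lies 3 mm ahead of it (env.tcp_to_tips is the distance from the TCP to the fingertips, in m); z points along the fingers, y is the line along which they close (so a half turn about z gives the same grasp; the last joint's range is limited). The gripper opens to 85 mm and grips with 20 to 120 N. Pads are 22 mm wide; open, the fingers measure 114 mm over their backs; the gripper's body (76 mm by 85 mm) begins 54 mm behind the grasp point. The pads swing forward as they close: fully open they stand 13 mm farther back than shut.
Start: joints at [1.234, 0.628, 0.038, 1.517, -0.027, 0.996, -0.02], TCP at [0.174, -0.626, 0.253] pointing down, gripper open.
Joint ranges: [-3.06, 3.06], [-0.37, 2.12], [-1.25, 1.32], [0.18, 2.47], [-1.1, 4.24], [0.23, 1.98], [-2.94, 2.94]. Speed limits (rad/s): [2.57, 2.57, 3.14, 3.14, 3.14, 3.14, 3.14].

## Interface

Orientations are given as a unit quaternion [x, y, z, w].
In Python, from workcell import env, snapshot, get_calibration gives the robot as it stands.
- The arm moves only by the tool servo_tool, never from a script. Its argument "plan" is a list of rows, each an object with "travel": the shift along the tool's x, y, z in mm, a list of three; "twist": the turn, a rotation vector about the tool's x, y, z in rad, a list of three. A call has 1 to 12 rows; each row shifts and turns the commanded pose from where the row before left it, along the tool's axes as they then stand; what a row does not reach is not made up. A row lasts 1/8 s, in which the tool goes at most 62.5 mm and 10.7 degrees, less where a joint would pass 70% of its speed; a pose out of reach is approached as far as the arm can. A call with a gripper value outside its range is refused whole. "jaw" is the closure, from -1 (fully open) to 1 (shut), set as the call begins (left out, the last holds). The fingers move at their own pace and stop on an object; "newtons" is the grip in N (left out, the last holds). Time passes only in rows, so rows that do not move let the fingers close. It gives the time, the measured TCP pose, the force, the opening and the grip force at its end, in the units of the state.
- env.observe(): the state, without advancing time (a new reading comes with each control period).
- snapshot(name): name is "scene" or "top" or "wrist"; returns (picture, depth): 480x640x3 uint8, red, green, blue; 480x640 float32, m along the optical axis (not along the pixel's ray), 0 where there is no reading.
- get_calibration(name): a dict with "mtx" (3x3 intrinsics, pixels), "pose" (4x4, takes a point from camera to world coordinates); the wrist camera has in their place "T_tool_cam" (4x4, takes a point from camera to tool coordinates, whose origin is the TCP and whose axes are the flange's). Camera axes: x right, y down, z forward; pixel columns grow to the right and rows downward; lengths in m; the calibration is good to about 2 mm. A picture is of the moment at which its call begins: read the wrist's pose just before it. get_calibration takes no time and is no camera call.
- env.close_job(): hands the job in; it is judged then, once.
The state is a dict: "time_s": time; "joints": joint angles; "joint_velocities": joint speeds; "joint_torque": joint torques, N m; "tcp_pos": TCP position; "orientation": TCP orientation; "force": force on the tool from outside, world axes, zero at the start; "torque": the same for the moment, N m; "grip_width": finger opening in m; "grasp_force": force on a finger pad.
Only numpy, scipy, OpenCV 4.12 (cv2) and the standard library are available. Lean on these libraries where they do the work, as an engineer would, in place of code of your own. Each camera call takes 0.05 s, during which the arm holds its last target. There are 200 camera calls.

## Working session

There is one attempt and no reset: what is moved stays moved. The work goes in short steps, Python scripts to look and compute and a tool call to move; the robot and the scene stay as the last step left them, time stands still between calls to the robot, and variables do not carry over. Pictures are saved under pics/ and viewed, at most 10 in all, crops included, and the job is handed in when it is done.

Besides the shell and the picture viewer there is one more tool, called after "Request:" as name(argument=value, ...), one argument or row to a line, values as JSON. servo_tool: Moves the arm, as the interface text tells. Its arguments: {"type":"object","properties":{"plan":{"type":"array"},"jaw":{"type":"number"},"newtons":{"type":"number"}},"required":["plan"]}

```bash
mkdir -p pics; ls; python3 - <<'E'
from workcell import env, snapshot, get_calibration
import cv2,numpy as np
print(env.observe())
for n in ("scene","top"):
    p,d=snapshot(n); cv2.imwrite(f"pics/{n}0.png",p[:,:,::-1]); np.savez(f"pics/{n}0.npz",p=p,d=d)
    c=get_calibration(n); print(n,np.round(c["mtx"],1).tolist(),np.round(c["pose"],3).tolist())
print(get_calibration("wrist"))
E
```

```text
pics
{'time_s': 0.0, 'joints': array([ 1.23422633,  0.62934937,  0.03842184,  1.51835378, -0.02699802,
        0.99629704, -0.02003449]), 'joint_velocities': array([-0.00057059, -0.00011073,  0.00028433, -0.00037875, -0.00030851,
       -0.00013517, -0.00011458]), 'joint_torque': array([-4.29026049e-04, -5.63392067e+01,  1.22561730e+00, -1.93446529e+01,
        1.08120090e-02,  1.04862874e-02,  2.48188917e-05]), 'tcp_pos': array([ 0.17374301, -0.62575145,  0.25239113]), 'orientation': array([ 9.90850133e-01,  1.34963404e-01, -1.34859217e-04, -9.35417789e-04]), 'force': array([-0.05909108, -0.50966749, -0.21838415]), 'torque': array([-0.08547856,  0.03039236, -0.02991528]), 'grasp_force': 0.0, 'grip_width': 0.08528617590109754}
scene [[435.0, 0.0, 321.5], [0.0, 435.0, 231.2], [0.0, 0.0, 1.0]] [[-0.749, 0.456, -0.481, 0.973], [0.663, 0.524, -0.535, 0.573], [0.008, -0.72, -0.694, 0.79], [0.0, 0.0, 0.0, 1.0]]
top [[495.4, 0.0, 323.8], [0.0, 495.4, 239.7], [0.0, 0.0, 1.0]] [[0.022, -0.992, 0.12, 0.389], [-1.0, -0.023, -0.011, 0.088], [0.014, -0.12, -0.993, 1.291], [0.0, 0.0, 0.0, 1.0]]
{'mtx': array([[424.09239811,   0.        , 311.17654466],
       [  0.        , 424.09239811, 239.55247543],
       [  0.        ,   0.        ,   1.        ]]), 'T_tool_cam': array([[-2.32221881e-04, -9.45537322e-01, -3.25513624e-01,
         8.47196954e-02],
       [ 9.99999548e-01, -5.19644561e-04,  7.96039032e-04,
         5.96951085e-04],
       [-9.21835998e-04, -3.25513292e-01,  9.45537015e-01,
        -1.20202946e-01],
       [ 0.00000000e+00,  0.00000000e+00,  0.00000000e+00,
         1.00000000e+00]])}
```

View pics/top0.png

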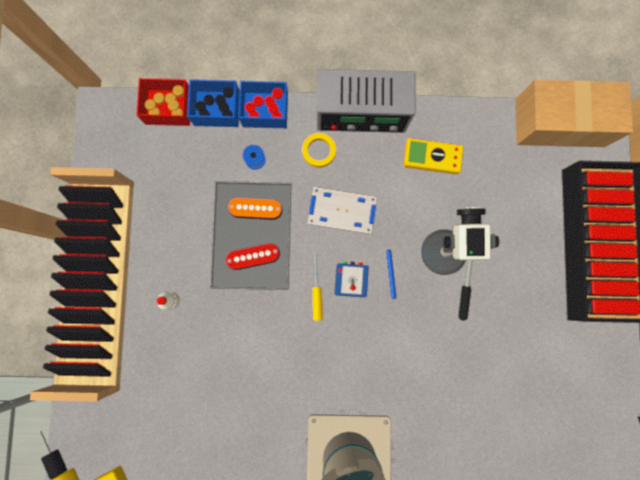

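View pics/scene0.png

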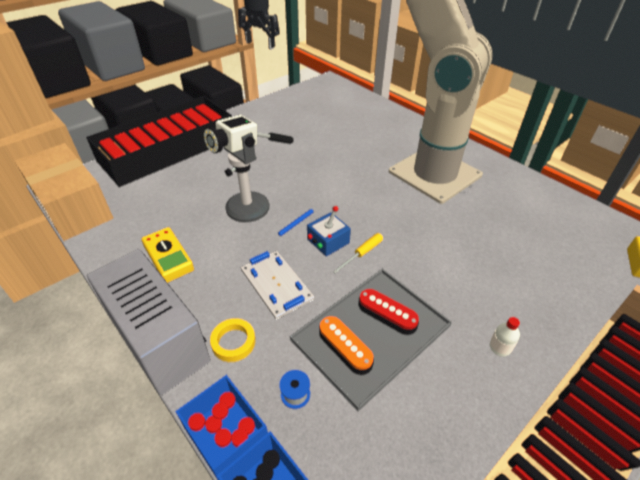

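Top view: red lamp at (253,257), amber at (255,208), nest at (342,210), switch box at (351,280) with its toggle ball near (352,286), camera at (472,242), and handle grip at (464,302). The tray is on the left and the camera on the right. The scene view shows the same layout: red lamp (388,310), nest (277,282), ball (335,209), grip (281,138).

```bash
cat > h.py <<'E'
import numpy as np, cv2
from workcell import env, snapshot, get_calibration
from scipy.spatial.transform import Rotation as R
def cal(n, st=None):
    c=get_calibration(n); K=c["mtx"]
    if n!="wrist": return K,c["pose"]
    T=np.eye(4); T[:3,:3]=R.from_quat(st["orientation"]).as_matrix(); T[:3,3]=st["tcp_pos"]
    return K,T@c["T_tool_cam"]
def ray(KT,uv):
    K,T=KT; d=T[:3,:3]@np.linalg.solve(K,[uv[0],uv[1],1.]); return T[:3,3],d
def onplane(KT,uv,z):
    o,d=ray(KT,uv); return o+d*(z-o[2])/d[2]
def tri(*kv):
    A=np.zeros((3,3)); b=np.zeros(3); rs=[]
    for KT,uv in kv:
        o,d=ray(KT,uv); d=d/np.linalg.norm(d); P=np.eye(3)-np.outer(d,d); A+=P; b+=P@o; rs.append((P,o))
    x=np.linalg.solve(A,b); return x,max(np.linalg.norm(P@(x-o)) for P,o in rs)
def proj(KT,X):
    K,T=KT; p=K@(T[:3,:3].T@(np.asarray(X)-T[:3,3])); return p[:2]/p[2]
def hsvmask(p,lo,hi):
    return cv2.inRange(cv2.cvtColor(p,cv2.COLOR_RGB2HSV),np.array(lo),np.array(hi))
def red(p): return hsvmask(p,(0,150,70),(6,255,255))|hsvmask(p,(172,150,70),(180,255,255))
def blue(p): return hsvmask(p,(100,130,60),(125,255,255))
def blobs(m,amin,roi=None):
    if roi: 
        k=np.zeros_like(m); k[roi[1]:roi[3],roi[0]:roi[2]]=255; m=m&k
    out=[]
    for c in cv2.findContours(m,cv2.RETR_EXTERNAL,cv2.CHAIN_APPROX_NONE)[0]:
        a=cv2.contourArea(c)
        if a>=amin:
            M=cv2.moments(c); out.append((a,np.array([M['m10']/M['m00'],M['m01']/M['m00']]),c))
    return sorted(out,key=lambda t:-t[0])
def look(name,tag):
    st=env.observe(); p,d=snapshot(name); cv2.imwrite(f"pics/{tag}.png",p[:,:,::-1]); return p,d,cal(name,st)
E
python3 - <<'E'
from h import *
np.set_printoptions(precision=4,suppress=True)
t=np.load("pics/top0.npz"); s=np.load("pics/scene0.npz"); kt=cal("top");ks=cal("scene")
for n,D,k,roi in (("top",t,kt,(210,180,440,320)),("scene",s,ks,(230,180,450,380))):
    print(n)
    for nm,f,a in (("red",red,6),("blue",blue,8)):
        for b in blobs(f(D["p"]),a,roi): print(nm,b[0],b[1],cv2.minAreaRect(b[2]))
    dk=(D["p"].max(2)<50).astype(np.uint8)*255
    for b in blobs(dk,20,(420,260,500,330) if n=="top" else (255,120,300,150)): print("dark",b[0],b[1],cv2.minAreaRect(b[2]))
E
```

```text
top
red 862.0 [252.1278 256.0325] ((252.12203979492188, 256.0796203613281), (18.540943145751953, 53.15070343017578), 78.11134338378906)
red 10.0 [352.5 287. ] ((352.5, 287.0), (4.0, 3.0), 90.0)
blue 154.0 [350.7814 282.0833] ((351.04620361328125, 280.1692199707031), (30.84132957458496, 29.953811645507812), 3.1798300743103027)
blue 144.0 [390.8056 274.184 ] ((390.82928466796875, 273.96343994140625), (48.258583068847656, 4.085967540740967), 83.6598129272461)
blue 43.5 [372.2107 213.9042] ((372.2699890136719, 213.6099853515625), (3.535533905029297, 17.253406524658203), 8.130102157592773)
blue 38.0 [312.  204.5] ((312.0, 204.5), (3.1235806941986084, 17.426292419433594), 9.462323188781738)
blue 14.0 [339.381  265.8095] ((339.6000061035156, 265.70001220703125), (3.5777084827423096, 7.602630138397217), 63.43495178222656)
blue 9.0 [323.2222 218.9444] ((323.0, 219.0), (2.0, 6.0), 90.0)
blue 9.0 [326.7778 194.0556] ((327.0, 194.0), (2.0, 6.0), 90.0)
blue 8.5 [357.1961 224.098 ] ((357.5, 224.0), (2.0, 5.0), 90.0)
blue 8.5 [361.1373 199.5686] ((361.1176452636719, 199.52943420410156), (5.82085514
[... 1005 characters left out ...]
25, 257.3000183105469), (5.366562843322754, 19.230182647705078), 63.43495178222656)
blue 20.5 [272.6992 298.4065] ((272.8000183105469, 298.60003662109375), (8.049844741821289, 3.5777084827423096), 63.43495178222656)
blue 18.5 [298.3964 285.1261] ((298.7500305175781, 285.2500305175781), (7.071067810058594, 3.535533905029297), 45.0)
blue 18.5 [253.7477 272.3063] ((253.75003051757812, 272.2500305175781), (7.071067810058594, 3.535533905029297), 45.0)
blue 15.0 [278.6333 260.5333] ((278.5000305175781, 260.5000305175781), (7.071067810058594, 2.8284268379211426), 45.0)
dark 94.5 [280.552  138.0776] ((280.7560119628906, 138.0919952392578), (21.197927474975586, 5.634891986846924), 10.304845809936523)
```

```bash
python3 - <<'E'
from h import *
np.set_printoptions(precision=4,suppress=True)
t=np.load("pics/top0.npz");kt=cal("top");ks=cal("scene")
def both(n,a,b): print(n,*tri((kt,a),(ks,b)))
both("lens",(252.1,256.05),(389.0,308.9))
both("ball",(352.5,287),(335.1,208.3))
both("grip",(464.5,302.5),(280.6,138.1))
both("nest mid",((372.2+312)/2,(213.9+204.5)/2),((293.6+259.4)/2,(302.2+257.35)/2))
a=onplane(kt,(312,204.5),.026);b=onplane(kt,(372.2,213.8),.026);print("nest",(a+b)/2,b-a,np.linalg.norm(b-a))
g=[onplane(kt,q,.026) for q in((323,219),(327,194),(357.3,224.1),(361.1,199.55))];print("guides",np.mean(g,0))
p=t["p"];
c=blobs(red(p),100,(210,230,300,290))[0][2]; (x,y),(w,h),an=cv2.minAreaRect(c)
vx,vy,_,_=cv2.fitLine(c,cv2.DIST_L2,0,.01,.01).ravel()
q=[onplane(kt,(x+k*vx*25,y+k*vy*25),.033) for k in(-1,1)]; d=q[1]-q[0]; print("lamp",np.mean(q,0),d,np.degrees(np.arctan2(d[1],d[0])))
print("box top",onplane(kt,(351.05,280.2),.055))
# foot of stand: dark ellipse, use circle through visible left/bottom edge
for uv in ((464.5,302.5),(472,242),(470,218)):
    print("depth",uv,t["d"][int(uv[1]),int(uv[0])])
crop=p[170:340,400:520]; cv2.imwrite("pics/camcrop.png",cv2.resize(crop[:,:,::-1],None,fx=3.5,fy=3.5,interpolation=cv2.INTER_CUBIC))
E
```

```text
lens [0.4946 0.2575 0.0265] 0.0014643945849429545
ball [0.4197 0.0046 0.1023] 0.0009740582324795534
grip [ 0.3885 -0.2444  0.1673] 0.0011019044313985995
nest mid [0.6229 0.0291 0.0178] 0.0016739483290287203
nest [0.6227 0.0284 0.026 ] [-0.0207 -0.1565  0.    ] 0.15788990411411555
guides [0.6228 0.0283 0.026 ]
lamp [0.4949 0.2553 0.033 ] [ 0.0288 -0.1232  0.    ] -76.82838887023652
box top [0.4384 0.0043 0.055 ]
depth (464.5, 302.5) 1.1068852
depth (472, 242) 1.0358993
depth (470, 218) 1.0446564
```

View pics/camcrop.png

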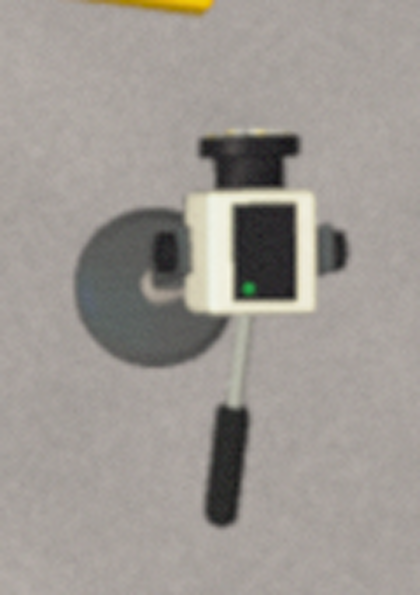

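The crop shows the foot's disc centred near full-image pixel (444.6,252.3), the camera body at (471.4,241.4), and the lens pointing roughly away from the robot. I'll lift and swing towards the tray at a safe height.

Request:
servo_tool(
  plan=[
    {"travel":[0,0,-60],"twist":[0,0,0]},
    {"travel":[0,0,-60],"twist":[0,0,0]},
    {"travel":[0,0,-60],"twist":[0,0,0]},
    {"travel":[60,0,0],"twist":[0,0,-0.1]},
    {"travel":[60,0,0],"twist":[0,0,-0.1]},
    {"travel":[60,0,0],"twist":[0,0,-0.1]},
    {"travel":[60,0,0],"twist":[0,0,-0.1]},
    {"travel":[60,0,0],"twist":[0,0,-0.1]},
    {"travel":[60,0,0],"twist":[0,0,-0.1]},
    {"travel":[60,0,0],"twist":[0,0,-0.1]},
    {"travel":[60,0,0],"twist":[0,0,-0.1]},
    {"travel":[60,0,0],"twist":[0,0,-0.1]},
  ],
  jaw=-1,
)

```text
time_s: 1.6
tcp_pos: [0.5838, -0.3001, 0.4325]
orientation: [0.833, 0.554, -0.0, -0.0]
force: [0.7, -0.5, -0.0]
grip_width: 0.0856
grasp_force: 0.0
```

```bash
cat >> h.py <<'E'
def pose(yaw):  # tool down, tool x at yaw (deg)
    y=np.radians(yaw); return np.array([[np.cos(y),np.sin(y),0],[np.sin(y),-np.cos(y),0],[0,0,-1]])
def rel(X,Rt,st=None):
    st=st or env.observe(); R0=R.from_quat(st["orientation"]).as_matrix()
    return (R0.T@(np.asarray(X)-st["tcp_pos"]))*1000, R.from_matrix(R0.T@Rt).as_rotvec()
def say():
    s=env.observe(); M=R.from_quat(s["orientation"]).as_matrix()
    print("t",s["time_s"],"tcp",s["tcp_pos"].round(4),"yaw",np.degrees(np.arctan2(M[1,0],M[0,0])).round(2),"z",M[:,2].round(3),"F",s["force"].round(1),"w",round(s["grip_width"],4),"g",round(s["grasp_force"],1))
E
python3 - <<'E'
from h import *
say(); print(rel([.494,.255,.25],pose(103.2)))
kt=cal("top"); print(onplane(kt,(444.6,252.3),.008), onplane(kt,(471.4,241.4),.264))
E
```

```text
t 1.6 tcp [ 0.5838 -0.3001  0.4325] yaw 67.27 z [-0.001  0.    -1.   ] F [ 0.7 -0.5 -0. ] w 0.0856 g 0.0
(array([ 477.22325587, -297.15728761,  182.84561723]), array([-9.70615507e-04, -3.79992899e-04, -6.27160323e-01]))
[ 0.51827641 -0.24199172  0.008     ] [ 0.51663046 -0.23260214  0.264     ]
```

Request:
servo_tool(
  plan=[
    {"travel":[47.7,-29.7,18.3],"twist":[0,0,0]},
    {"travel":[47.7,-29.7,18.3],"twist":[0,0,0]},
    {"travel":[47.7,-29.7,18.3],"twist":[0,0,0]},
    {"travel":[47.7,-29.7,18.3],"twist":[0,0,0]},
    {"travel":[47.7,-29.7,18.3],"twist":[0,0,0]},
    {"travel":[47.7,-29.7,18.3],"twist":[0,0,0]},
    {"travel":[47.7,-29.7,18.3],"twist":[0,0,0]},
    {"travel":[47.7,-29.7,18.3],"twist":[0,0,0]},
    {"travel":[47.7,-29.7,18.3],"twist":[0,0,0]},
    {"travel":[47.7,-29.7,18.3],"twist":[0,0,0]},
    {"travel":[0,0,0],"twist":[0,0,-0.18]},
    {"travel":[0,0,0],"twist":[0,0,-0.18]},
  ],
)

```text
time_s: 3.1
tcp_pos: [0.4942, 0.2543, 0.2495]
orientation: [0.718, 0.696, -0.001, -0.0]
force: [0.6, 0.8, -0.1]
grip_width: 0.0854
grasp_force: 0.0
```

Request:
servo_tool(
  plan=[
    {"travel":[0,0,0],"twist":[0,0,-0.14]},
    {"travel":[0,0,0],"twist":[0,0,-0.127]},
    {"travel":[0,0,0],"twist":[0,0,0]},
  ],
)

```text
time_s: 3.48
tcp_pos: [0.495, 0.253, 0.2499]
orientation: [0.623, 0.782, -0.0, -0.0]
force: [0.4, -0.1, -0.6]
grip_width: 0.0853
grasp_force: 0.0
```

```bash
python3 - <<'E'
from h import *
np.set_printoptions(precision=4,suppress=True)
say(); p,d,k=look("wrist","w1"); np.savez("pics/w1.npz",p=p,d=d,K=k[0],T=k[1])
for b in blobs(red(p),300): print(b[0],b[1],cv2.minAreaRect(b[2]),onplane(k,b[1],.033), d[int(b[1][1]),int(b[1][0])])
E
```

```text
t 3.475 tcp [0.495  0.253  0.2499] yaw 102.92 z [-0.001 -0.    -1.   ] F [ 0.4 -0.1 -0.6] w 0.0853 g 0.0
8552.0 [312.9854 192.6766] ((312.5, 193.5), (163.0, 59.0), 90.0) [0.4954 0.2604 0.033 ] 0.34199584
```

View pics/w1.png

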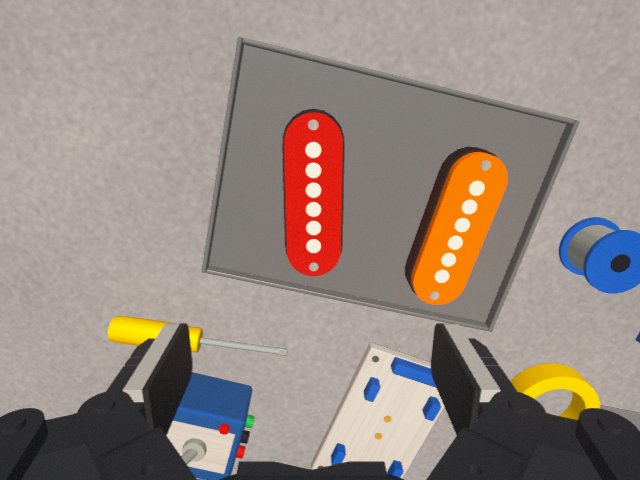

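Wrist view: red lamp upright at (313,193), with its screws at (313,125) and (313,267). The amber lamp is to its right at (457,228), and the lamp axis is nearly aligned with the tool's x. I'll move for a second view.

Request:
servo_tool(
  plan=[
    {"travel":[30,0,30],"twist":[0,0,0]},
    {"travel":[0,0,30],"twist":[0,0,0]},
    {"travel":[0,0,0],"twist":[0,0,0]},
    {"travel":[0,0,0],"twist":[0,0,0]},
  ],
)

```text
time_s: 4.03
tcp_pos: [0.489, 0.2826, 0.1912]
orientation: [0.623, 0.782, 0.0, 0.0]
force: [0.3, -0.4, -0.1]
grip_width: 0.0854
grasp_force: 0.0
```

```bash
cat >> h.py <<'E'
def leds(p,box):  # white dots inside the lens bounding box
    x0,y0,x1,y1=box; m=(p.min(2)>215).astype(np.uint8)*255
    return [b[1] for b in blobs(m,30,box)]
E
python3 - <<'E'
from h import *
np.set_printoptions(precision=4,suppress=True)
say(); w=np.load("pics/w1.npz"); p,d,k=look("wrist","w2"); np.savez("pics/w2.npz",p=p,d=d,K=k[0],T=k[1])
def ends(p,k):
    c=blobs(red(p),300)[0][2]; x,y,ww,h=cv2.boundingRect(c)
    L=sorted(leds(p,(x,y,x+ww,y+h)),key=lambda q:q[1]); print(len(L),np.array(L)[[0,-1]].tolist(),(x,y,ww,h)); return L,cv2.minAreaRect(c)
k1=(w["K"],w["T"])
L1,r1=ends(w["p"],k1);L2,r2=ends(p,k)
pts=[]
for a,b in zip(L1,L2):
    x,e=tri((k1,a),(k,b)); pts.append(x); print(x,e)
pts=np.array(pts); print("mean",pts.mean(0)); v=pts[-1]-pts[0]; print("axis",np.degrees(np.arctan2(v[1],v[0])), "span",np.linalg.norm(v))
for kk,L in((k1,L1),(k,L2)): 
    q=np.array([onplane(kk,a,.034) for a in L]); v=q[0]-q[-1]; print(q.mean(0),np.degrees(np.arctan2(v[1],v[0])))
# nest in w1
for b in blobs(blue(w["p"]),60,(320,340,440,480)): print("nest",b[0],b[1],onplane(k1,b[1],.026))
E
```

```text
t 4.025 tcp [0.489  0.2826 0.1912] yaw 102.92 z [ 0.001  0.    -1.   ] F [ 0.3 -0.4 -0.1] w 0.0854 g 0.0
6 [[312.7482993197279, 149.42857142857142], [313.0263157894737, 245.74415204678363]] (283, 112, 60, 164)
6 [[311.4675, 205.72333333333333], [311.9139072847682, 311.28697571743925]] (277, 162, 70, 182)
[0.4875 0.2941 0.0332] 5.2073989460333255e-05
[0.4911 0.2785 0.0335] 4.957556942783362e-05
[0.4948 0.263  0.0336] 1.8920517936864633e-05
[0.4985 0.247  0.0324] 2.8663082487359076e-05
[0.5021 0.2317 0.0332] 8.052879387096597e-05
[0.5058 0.2158 0.0327] 6.493417219522971e-05
mean [0.4966 0.255  0.0331]
axis -76.8490772026805 span 0.08037445458352101
[0.4965 0.2552 0.034 ] 103.14091826588258
[0.4966 0.2554 0.034 ] 103.15979392873042
nest 635.0 [412.6433 371.1386] [0.6284 0.11   0.026 ]
nest 246.5 [431.1738 408.3151] [0.6595 0.0721 0.026 ]
nest 226.0 [371.3673 389.1372] [0.5953 0.081  0.026 ]
nest 185.0 [337.9432 454.1387] [ 0.5833 -0.0053  0.026 ]
nest 152.5 [395.5148 469.2066] [ 0.6475 -0.0115  0.026 ]
```

```bash
python3 - <<'E'
from h import *
np.set_printoptions(precision=4,suppress=True)
print(env.tcp_to_tips); print(rel([.4966,.2553,.031],pose(103.15)))
E
```

```text
0.022
(array([-28.389 ,   0.7486, 160.5307]), array([ 0.002 , -0.0004, -0.0039]))
```

Request:
servo_tool(
  plan=[
    {"travel":[-28.4,0.7,0],"twist":[0,0,-0.004]},
    {"travel":[0,0,45],"twist":[0,0,0]},
    {"travel":[0,0,45],"twist":[0,0,0]},
    {"travel":[0,0,35],"twist":[0,0,0]},
    {"travel":[0,0,20],"twist":[0,0,0]},
    {"travel":[0,0,15],"twist":[0,0,0]},
    {"travel":[0,0,0],"twist":[0,0,0]},
    {"travel":[0,0,0],"twist":[0,0,0]},
  ],
)

```text
time_s: 5.08
tcp_pos: [0.4962, 0.2554, 0.0313]
orientation: [0.621, 0.784, 0.001, 0.0]
force: [0.7, 0.2, -0.1]
grip_width: 0.0855
grasp_force: 0.0
```

Request:
servo_tool(
  plan=[
    {"travel":[0,0,0],"twist":[0,0,0]},
    {"travel":[0,0,0],"twist":[0,0,0]},
    {"travel":[0,0,0],"twist":[0,0,0]},
    {"travel":[0,0,0],"twist":[0,0,0]},
    {"travel":[0,0,0],"twist":[0,0,0]},
  ],
  jaw=1,
  newtons=40,
)

```text
time_s: 5.7
tcp_pos: [0.496, 0.2552, 0.0311]
orientation: [0.621, 0.784, 0.001, 0.0]
force: [-1.2, -0.9, 5.7]
grip_width: 0.0488
grasp_force: 41.8
```

```bash
python3 - <<'E'
from h import *
say()
E
```

```text
t 5.7 tcp [0.496  0.2552 0.0311] yaw 103.22 z [ 0.001  0.    -1.   ] F [-1.2 -0.9  5.7] w 0.0488 g 41.8
```

Request:
servo_tool(
  plan=[
    {"travel":[0,0,-15],"twist":[0,0,0]},
    {"travel":[0,0,-40],"twist":[0,0,0]},
    {"travel":[0,0,-50],"twist":[0,0,0]},
    {"travel":[0,0,-50],"twist":[0,0,0]},
    {"travel":[0,0,-50],"twist":[0,0,0]},
    {"travel":[0,0,0],"twist":[0,0,0.12]},
    {"travel":[0,0,0],"twist":[0,0,0.12]},
    {"travel":[0,0,0],"twist":[0,0,0.12]},
    {"travel":[0,0,0],"twist":[0,0,0]},
  ],
)

```text
time_s: 6.82
tcp_pos: [0.4951, 0.2548, 0.2358]
orientation: [0.751, 0.661, -0.0, 0.0]
force: [0.0, -0.5, -2.0]
grip_width: 0.0489
grasp_force: 42.4
```

```bash
python3 - <<'E'
from h import *
np.set_printoptions(precision=4,suppress=True)
say();print(rel([.44,.08,.24],pose(82.5)))
E
```

```text
t 6.825 tcp [0.4951 0.2548 0.2358] yaw 82.69 z [ 0. -0. -1.] F [ 0.  -0.5 -2. ] w 0.0489 g 42.4
(array([-180.4164,  -32.3646,   -4.1216]), array([0.0001, 0.0003, 0.0034]))
```

Request:
servo_tool(
  plan=[
    {"travel":[-60,-11,0],"twist":[0,0,0]},
    {"travel":[-60,-11,0],"twist":[0,0,0]},
    {"travel":[-60,-11,0],"twist":[0,0,0]},
    {"travel":[0,0,0],"twist":[0,0,0]},
    {"travel":[0,0,0],"twist":[0,0,0]},
  ],
)

```text
time_s: 7.45
tcp_pos: [0.44, 0.081, 0.2358]
orientation: [0.751, 0.66, 0.001, 0.0]
force: [0.1, 0.3, -1.5]
grip_width: 0.0488
grasp_force: 42.5
```

```bash
python3 - <<'E'
from h import *
say(); p,d,k=look("wrist","n1"); np.savez("pics/n1.npz",p=p,d=d,K=k[0],T=k[1])
for b in blobs(blue(p),60): print(b[0],b[1].round(1),onplane(k,b[1],.026).round(4))
E
```

```text
t 7.45 tcp [0.44   0.081  0.2358] yaw 82.66 z [ 0.001  0.001 -1.   ] F [ 0.1  0.3 -1.5] w 0.0488 g 42.5
1030.5 [554.6 140.5] [0.6317 0.1064 0.026 ]
908.0 [520.4 320. ] [ 0.6107 -0.047   0.026 ]
453.0 [586.8 183.9] [0.6589 0.0692 0.026 ]
376.5 [504.9 183.4] [0.5948 0.0779 0.026 ]
366.5 [564.3 285.8] [ 0.647  -0.0184  0.026 ]
315.5 [488.9 285.1] [ 0.5829 -0.0093  0.026 ]
```

View pics/n1.png

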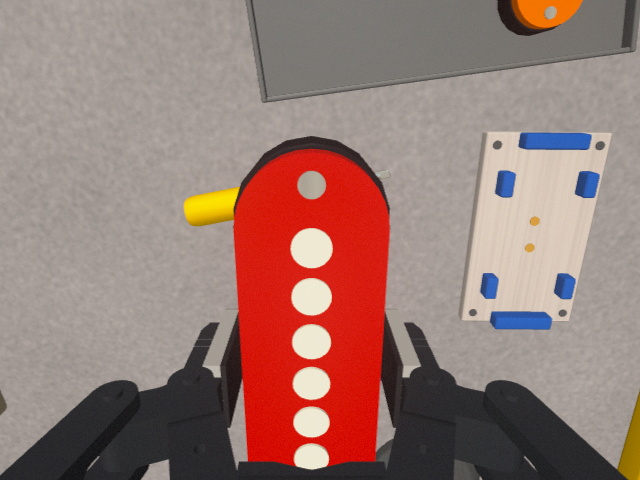

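Wrist view: the held lamp fills the middle. The nest is clear on the right, with plate screws at (497,145), (600,145), (473,313) and (562,313). One more view will confirm heights.

Request:
servo_tool(
  plan=[
    {"travel":[-40,0,0],"twist":[0,0,0]},
    {"travel":[-30,20,0],"twist":[0,0,0]},
    {"travel":[0,0,0],"twist":[0,0,0]},
    {"travel":[0,0,0],"twist":[0,0,0]},
  ],
)

```text
time_s: 8.0
tcp_pos: [0.4506, 0.0104, 0.2353]
orientation: [0.75, 0.661, 0.0, -0.0]
force: [0.0, 1.3, -2.3]
grip_width: 0.0489
grasp_force: 42.5
```

```bash
python3 - <<'E'
from h import *
np.set_printoptions(precision=4,suppress=True)
say(); p,d,k2=look("wrist","n2"); np.savez("pics/n2.npz",p=p,d=d,K=k2[0],T=k2[1])
w=np.load("pics/n1.npz"); k1=(w["K"],w["T"])
def feats(p,k):
    b=[x for x in blobs(blue(p),60) if 0.55<onplane(k,x[1],.026)[0]<.7]
    pl=cv2.convexHull(np.vstack([x[2] for x in b])); # hull of blocks; screws near
    x,y,ww,h=cv2.boundingRect(pl); roi=(max(x-35,0),max(y-20,0),min(x+ww+45,640),min(y+h+20,480))
    hsv=cv2.cvtColor(p,cv2.COLOR_RGB2HSV)
    dk=((p.max(2)<125)&(hsv[...,1]<90)).astype(np.uint8)*255
    sc=[q[1] for q in blobs(dk,15,roi) if q[0]<120]
    og=[q[1] for q in blobs(hsvmask(p,(10,110,120),(25,255,255)),10,roi) if q[0]<150]
    return b,sc,og
b1,s1,o1=feats(w["p"],k1); b2,s2,o2=feats(p,k2)
print(len(b1),len(b2),len(s1),len(s2),len(o1),len(o2))
for nm,A,B,z in (("screw",s1,s2,.012),("orange",o1,o2,.012),("blue",[x[1] for x in b1],[x[1] for x in b2],.026)):
    P=[onplane(k1,a,z) for a in A]
    Q=[onplane(k2,a,z) for a in B]
    out=[]
    for a,pa in zip(A,P):
        j=min(range(len(Q)),key=lambda j:np.linalg.norm(Q[j]-pa)); x,e=tri((k1,a),(k2,B[j])); out.append(x)
        print(nm,pa[:2],Q[j][:2],x,round(e*1000,2))
E
```

```text
t 8.0 tcp [0.4506 0.0104 0.2353] yaw 82.76 z [ 0.     0.001 -1.   ] F [ 0.   1.3 -2.3] w 0.0489 g 42.5
6 6 4 4 2 2
screw [0.6753 0.0955] [0.6751 0.0957] [0.6745 0.0957 0.0131] 0.04
screw [0.594  0.1067] [0.594  0.1067] [0.5938 0.1067 0.0123] 0.0
screw [ 0.5738 -0.0421] [ 0.5737 -0.042 ] [ 0.5737 -0.042   0.0121] 0.05
screw [ 0.655  -0.0532] [ 0.655  -0.0531] [ 0.6546 -0.0528  0.0127] 0.01
orange [0.6262 0.0386] [0.6262 0.0387] [0.6261 0.0387 0.0122] 0.01
orange [0.6228 0.0149] [0.623  0.0149] [0.6228 0.015  0.0121] 0.06
blue [0.6317 0.1064] [0.632  0.1051] [0.6351 0.1053 0.0198] 0.04
blue [ 0.6107 -0.047 ] [ 0.6108 -0.0484] [ 0.6138 -0.0512  0.0195] 0.03
blue [0.6589 0.0692] [0.6591 0.0677] [0.6633 0.0671 0.0189] 0.01
blue [0.5948 0.0779] [0.595  0.0765] [0.5977 0.0761 0.0194] 0.01
blue [ 0.647  -0.0184] [ 0.6472 -0.0196] [ 0.6506 -0.0217  0.0199] 0.01
blue [ 0.5829 -0.0093] [ 0.5831 -0.0109] [ 0.5859 -0.0133  0.0184] 0.04
```

```bash
python3 - <<'E'
from h import *
np.set_printoptions(precision=4,suppress=True)
w=np.load("pics/n2.npz"); k=(w["K"],w["T"]); p=w["p"]
st=env.observe(); M=R.from_quat(st["orientation"]).as_matrix()
L=sorted(leds(p,(230,140,395,478)),key=lambda q:q[1])
for a in L: print(a,(M.T@(onplane(k,a,st["tcp_pos"][2]+.002)-st["tcp_pos"]))*1000)
print(rel([.6245,.0267,.10],pose(82.25)))
E
```

```text
(array([ 37.715 , 170.7258, 135.2884]), array([-0.0002, -0.0009,  0.0095]))
```

```bash
sed -i 's/>215/>190/' h.py; python3 - <<'E'
from h import *
np.set_printoptions(precision=4,suppress=True)
w=np.load("pics/n2.npz"); k=(w["K"],w["T"]); p=w["p"]
st=env.observe(); M=R.from_quat(st["orientation"]).as_matrix()
for a in sorted(leds(p,(230,140,395,478)),key=lambda q:q[1]): print(a,(M.T@(onplane(k,a,st["tcp_pos"][2]+.002)-st["tcp_pos"]))*1000)
E
```

```text
[311.0864 247.8312] [40.1636  1.1952 -1.9629]
[311.0803 296.5489] [24.1233  1.18   -1.9778]
[311.0433 341.6816] [ 8.0296  1.1546 -1.9928]
[310.9668 383.3782] [-8.0245  1.1151 -2.0077]
[310.9491 422.137 ] [-24.091    1.0941  -2.0227]
[310.9915 457.1346] [-39.6525   1.0947  -2.0372]
```

Request:
servo_tool(
  plan=[
    {"travel":[12.6,57,0],"twist":[0,0,0.0095]},
    {"travel":[12.6,57,0],"twist":[0,0,0]},
    {"travel":[12.6,56.7,0],"twist":[0,0,0]},
    {"travel":[0,0,50],"twist":[0,0,0]},
    {"travel":[0,0,50],"twist":[0,0,0]},
    {"travel":[0,0,35],"twist":[0,0,0]},
    {"travel":[0,0,0],"twist":[0,0,0]},
    {"travel":[0,0,0],"twist":[0,0,0]},
  ],
)

```text
time_s: 9.05
tcp_pos: [0.6257, 0.0245, 0.1017]
orientation: [0.754, 0.657, 0.001, 0.0]
force: [0.2, -0.3, -1.2]
grip_width: 0.0489
grasp_force: 42.5
```

```bash
python3 - <<'E'
from h import *
np.set_printoptions(precision=4,suppress=True)
say(); print(rel([.6245,.0267,.0395],pose(82.25)))
E
```

```text
t 9.05 tcp [0.6257 0.0245 0.1017] yaw 82.15 z [ 0.002  0.001 -1.   ] F [ 0.2 -0.3 -1.2] w 0.0489 g 42.5
(array([ 1.9038, -1.5622, 62.1907]), array([ 0.002 , -0.0012, -0.0018]))
```

Request:
servo_tool(
  plan=[
    {"travel":[1.9,-2.6,10],"twist":[0.002,-0.001,-0.002]},
    {"travel":[0,0,15],"twist":[0,0,0]},
    {"travel":[0,0,10],"twist":[0,0,0]},
    {"travel":[0,0,0],"twist":[0,0,0]},
    {"travel":[0,0,0],"twist":[0,0,0]},
  ],
)

```text
time_s: 9.68
tcp_pos: [0.6225, 0.0253, 0.0654]
orientation: [0.754, 0.657, -0.001, -0.0]
force: [-0.7, -0.1, -1.7]
grip_width: 0.0486
grasp_force: 42.5
```

```bash
python3 - <<'E'
from h import *
np.set_printoptions(precision=4,suppress=True)
say(); print(rel([.6234,.0268,.0395],pose(82.25)))
E
```

```text
t 9.675 tcp [0.6225 0.0253 0.0654] yaw 82.17 z [-0.002 -0.001 -1.   ] F [-0.7 -0.1 -1.7] w 0.0486 g 42.5
(array([ 1.6082,  0.7513, 25.85  ]), array([-0.0018,  0.0009, -0.0014]))
```

Request:
servo_tool(
  plan=[
    {"travel":[1.6,0.7,6],"twist":[0,0,0]},
    {"travel":[0,0,8],"twist":[0,0,0]},
    {"travel":[0,0,6],"twist":[0,0,0]},
    {"travel":[0,0,4],"twist":[0,0,0]},
    {"travel":[0,0,0],"twist":[0,0,0]},
    {"travel":[0,0,0],"twist":[0,0,0]},
  ],
)

```text
time_s: 10.42
tcp_pos: [0.6234, 0.0268, 0.0415]
orientation: [0.754, 0.657, -0.001, -0.0]
force: [0.0, -0.7, -1.5]
grip_width: 0.0491
grasp_force: 42.5
```

```bash
python3 - <<'E'
from h import *
np.set_printoptions(precision=4,suppress=True)
say(); print(rel([.6234,.0268,.0391],pose(82.25)))
E
```

```text
t 10.425 tcp [0.6234 0.0268 0.0415] yaw 82.17 z [-0.002 -0.001 -1.   ] F [ 0.  -0.7 -1.5] w 0.0491 g 42.5
(array([-0.0357,  0.0544,  2.3797]), array([-0.0016,  0.0009, -0.0013]))
```

No contact with the guides, so I'll go down the last 2.4 mm and touch.

Request:
servo_tool(
  plan=[
    {"travel":[0,0,1.5],"twist":[0,0,0]},
    {"travel":[0,0,1.2],"twist":[0,0,0]},
    {"travel":[0,0,0],"twist":[0,0,0]},
    {"travel":[0,0,0],"twist":[0,0,0]},
  ],
)

```text
time_s: 10.92
tcp_pos: [0.6233, 0.0269, 0.0392]
orientation: [0.754, 0.657, -0.001, -0.0]
force: [-1.3, -0.1, 5.4]
grip_width: 0.0491
grasp_force: 43.3
```

Request:
servo_tool(
  plan=[
    {"travel":[0,0,0],"twist":[0,0,0]},
    {"travel":[0,0,0],"twist":[0,0,0]},
    {"travel":[0,0,0],"twist":[0,0,0]},
    {"travel":[0,0,0],"twist":[0,0,0]},
  ],
  jaw=-1,
)

```text
time_s: 11.42
tcp_pos: [0.6231, 0.0268, 0.0385]
orientation: [0.754, 0.657, -0.001, -0.0]
force: [-0.6, -0.0, -0.0]
grip_width: 0.0855
grasp_force: 0.0
```

Request:
servo_tool(
  plan=[
    {"travel":[0,0,-25],"twist":[0,0,0]},
    {"travel":[0,0,-60],"twist":[0,0,0]},
    {"travel":[0,0,-60],"twist":[0,0,0]},
    {"travel":[0,0,-60],"twist":[0,0,0]},
    {"travel":[0,0,0],"twist":[0,0,0]},
    {"travel":[0,0,0],"twist":[0,0,0]},
  ],
)

```text
time_s: 12.18
tcp_pos: [0.6231, 0.0268, 0.2433]
orientation: [0.754, 0.657, -0.001, -0.0]
force: [-0.4, -0.6, -0.3]
grip_width: 0.0851
grasp_force: 0.0
```

```bash
python3 - <<'E'
from h import *
np.set_printoptions(precision=4,suppress=True)
say(); p,d,k=look("wrist","pl"); np.savez("pics/pl.npz",p=p,d=d,K=k[0],T=k[1])
b=blobs(red(p),300)[0]; x,y,w,h=cv2.boundingRect(b[2])
L=sorted(leds(p,(x,y,x+w,y+h)),key=lambda q:q[1]); q=np.array([onplane(k,a,.042) for a in L]); v=q[0]-q[-1]; print(len(L),q.mean(0),np.degrees(np.arctan2(v[1],v[0])),np.linalg.norm(v),b[1],d[int(L[2][1]),int(L[2][0])])
print([(k[1]@np.r_[np.linalg.solve(k[0],[a[0],a[1],1])*d[int(a[1]),int(a[0])],1])[2].round(4) for a in L])
E
```

```text
t 12.175 tcp [0.6231 0.0268 0.2433] yaw 82.17 z [-0.003 -0.001 -1.   ] F [-0.4 -0.6 -0.3] w 0.0851 g 0.0
6 [0.6241 0.0271 0.042 ] 82.13956460387921 0.07992787718473261 [311.8748 198.348 ] 0.3281494
[np.float64(0.0416), np.float64(0.0431), np.float64(0.0422), np.float64(0.0414), np.float64(0.0422), np.float64(0.0426)]
```

Lamp seated: LED height 0.042 and span 79.9 mm, so it is level, with its yaw matching the nest. Now the inspection camera.

```bash
python3 - <<'E'
from h import *
np.set_printoptions(precision=4,suppress=True)
print(rel([.52,-.03,.42],pose(82)))
E
```

```text
(array([ -70.4324,  -94.7354, -177.1008]), array([-0.0043,  0.0019,  0.0031]))
```

Request:
servo_tool(
  plan=[
    {"travel":[-17.5,-23.7,-44],"twist":[0,0,0]},
    {"travel":[-17.5,-23.7,-44],"twist":[0,0,0]},
    {"travel":[-17.5,-23.7,-44],"twist":[0,0,0]},
    {"travel":[-17.5,-23.7,-44],"twist":[0,0,0]},
    {"travel":[0,0,0],"twist":[0,0,0]},
    {"travel":[0,0,0],"twist":[0,0,0]},
  ],
)

```text
time_s: 12.98
tcp_pos: [0.5201, -0.0294, 0.4182]
orientation: [0.754, 0.657, -0.002, -0.001]
force: [0.5, 1.0, 0.2]
grip_width: 0.0854
grasp_force: 0.0
```

```bash
python3 - <<'E'
from h import *
say(); p,d,k=look("wrist","c1"); np.savez("pics/c1.npz",p=p,d=d,K=k[0],T=k[1])
E
```

```text
t 12.975 tcp [ 0.5201 -0.0294  0.4182] yaw 82.17 z [-0.005 -0.    -1.   ] F [0.5 1.  0.2] w 0.0854 g 0.0
```

View pics/c1.png

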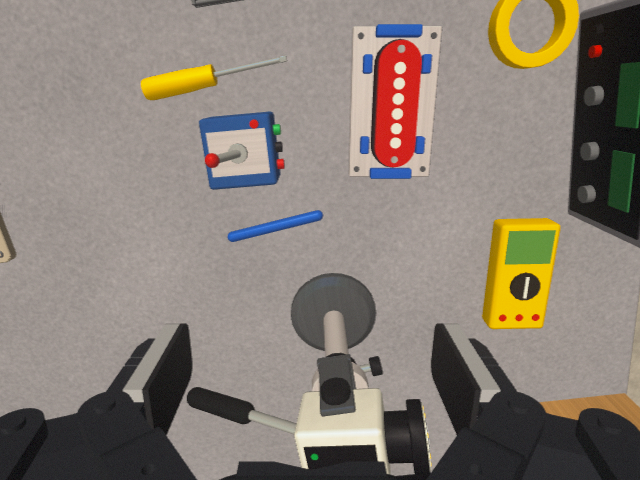

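View from the nest side: foot disc at (333,312), grip running (188,392) to (252,415), toggle ball (212,160) still off, and the red lamp seated between all six blue blocks. I'll take a second view from above the bar.

Request:
servo_tool(
  plan=[
    {"travel":[-25,-15,0],"twist":[0,0,0.18]},
    {"travel":[-45,-15,0],"twist":[0,0,0.18]},
    {"travel":[-45,-15,0],"twist":[0,0,0.18]},
    {"travel":[-45,-15,0],"twist":[0,0,0.18]},
    {"travel":[-30,0,0],"twist":[0,0,0.18]},
    {"travel":[0,0,0],"twist":[0,0,0.18]},
    {"travel":[0,0,0],"twist":[0,0,0]},
    {"travel":[0,0,0],"twist":[0,0,0]},
  ],
)

```text
time_s: 14.02
tcp_pos: [0.3771, -0.1674, 0.4193]
orientation: [0.984, 0.178, -0.002, -0.0]
force: [0.2, -0.7, 0.6]
grip_width: 0.0854
grasp_force: 0.0
```

```bash
python3 - <<'E'
from h import *
np.set_printoptions(precision=4,suppress=True)
say(); print(rel([.41,-.22,.42],pose(15)))
c=np.load("pics/c1.npz"); k=(c["K"],c["T"]); p=c["p"]
g=cv2.cvtColor(p,cv2.COLOR_RGB2GRAY); print(g[312,300:312],g[280,333],g[300,260],p[300,310],d if 0 else c["d"][300,310],c["d"][312,296],c["d"][300,270])
K,T=k
for uv in((300,310),(340,285),(310,330)):
    z=c["d"][uv[1],uv[0]]; print((T@np.r_[np.linalg.solve(K,[uv[0],uv[1],1])*z,1])[:3])
E
```

```text
t 14.025 tcp [ 0.3771 -0.1674  0.4193] yaw 20.56 z [-0.004  0.    -1.   ] F [ 0.2 -0.7  0.6] w 0.0854 g 0.0
(array([12.2845, 60.8281, -0.7956]), array([-0.0015,  0.0036,  0.097 ]))
[92 87 86 86 90 85 88 82 88 88 85 87] 89 151 [87 86 86] 0.5763728 0.58445346 0.59968084
[ 0.4771 -0.2235  0.0199]
[ 0.5358 -0.1939  0.0187]
[ 0.4866 -0.2554  0.0215]
```

Request:
servo_tool(
  plan=[
    {"travel":[12,45,0],"twist":[0,0,0.1]},
    {"travel":[0,16,0],"twist":[0,0,0]},
    {"travel":[0,0,0],"twist":[0,0,0]},
    {"travel":[0,0,0],"twist":[0,0,0]},
  ],
)

```text
time_s: 14.52
tcp_pos: [0.4074, -0.2203, 0.42]
orientation: [0.992, 0.128, -0.001, -0.0]
force: [-0.1, -0.4, -1.3]
grip_width: 0.0855
grasp_force: 0.0
```

```bash
python3 - <<'E'
from h import *
say(); p,d,k=look("wrist","c2"); np.savez("pics/c2.npz",p=p,d=d,K=k[0],T=k[1])
E
```

```text
t 14.525 tcp [ 0.4074 -0.2203  0.42  ] yaw 14.69 z [-0.003  0.    -1.   ] F [-0.1 -0.4 -1.3] w 0.0855 g 0.0
```

View pics/c2.png

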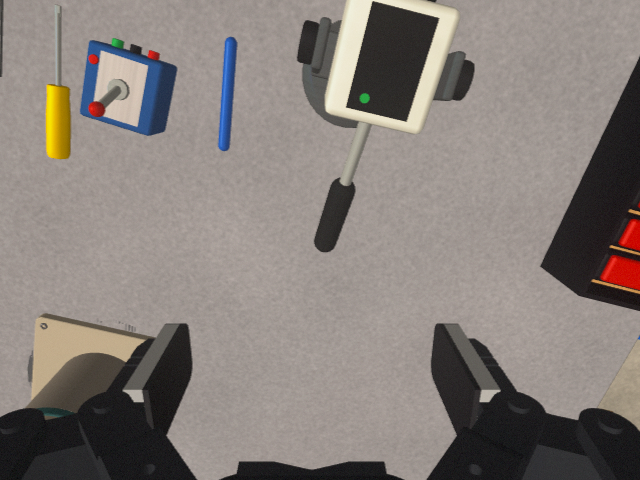

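Second view: grip running (345,182) to (325,247), camera body at (392,65), toggle ball at (96,109).

```bash
python3 - <<'E'
from h import *
from scipy.optimize import least_squares
np.set_printoptions(precision=4,suppress=True)
D={n:np.load(f"pics/{n}.npz") for n in("c1","c2")}; k={n:(D[n]["K"],D[n]["T"]) for n in D}
ends={}
for n,roi in(("c1",(180,375,262,430)),("c2",(300,160,370,270))):
    m=(D[n]["p"].max(2)<62).astype(np.uint8)*255
    m=cv2.morphologyEx(m,cv2.MORPH_OPEN,np.ones((5,5)))
    b=blobs(m,50,roi)[0]; (x,y),(w,h),a=cv2.minAreaRect(b[2]); print(n,b[0],b[1],(x,y),(w,h))
    P=b[2][:,0].astype(float); q=P-[x,y]; u=np.linalg.svd(q-q.mean(0),full_matrices=False)[2][0]; u=u*np.sign(u[1]) if n=="c2" else -u*np.sign(u[0])
    t=q@u; L=max(w,h)/2; ends[n]=[np.array([x,y])+s*u*(L) for s in(-1,0,1)]
    ends[n][1]=np.array([x,y])
for i,s in enumerate(("front","mid","back")): print(s,*tri((k["c1"],ends["c1"][i]),(k["c2"],ends["c2"][i])))
# ball
bc=[]
for n,roi in(("c1",(200,145,222,170)),("c2",(80,95,108,120))):
    bc.append(blobs(red(D[n]["p"]),20,roi)[0][1])
print("ball",bc,*tri((k["c1"],bc[0]),(k["c2"],bc[1])))
# foot circle
p=D["c1"]["p"]; g=cv2.GaussianBlur(cv2.cvtColor(p,cv2.COLOR_RGB2GRAY),(3,3),0)
m=((g<118)&(g>55)).astype(np.uint8)*255; m=cv2.morphologyEx(m,cv2.MORPH_OPEN,np.ones((3,3)))
c=blobs(m,500,(285,265,385,352))[0][2][:,0]
for sel,z in((c[:,1]<348,.018),((c[:,1]>305)&(c[:,1]<348),.018),(c[:,1]<312,.0),(c[:,1]<312,.018)):
    cc=c[sel]; cc=cc[(np.hypot(cc[:,0]-333,cc[:,1]-312)>36)]
    X=np.array([onplane(k["c1"],q,z)[:2] for q in cc])
    f=least_squares(lambda v:np.hypot(*(X-v[:2]).T)-v[2],[.518,-.24,.06],loss="soft_l1",f_scale=.001); 
    f2=least_squares(lambda v:np.hypot(*(X-v[:2]).T)-.06,[.518,-.24],loss="soft_l1",f_scale=.001); print("foot",z,len(X),f.x,f2.x,np.sqrt(np.mean(f2.fun**2)))
E
```

```text
c1 1285.0 [219.3459 404.5808] (218.5, 404.0000305175781) (65.45914459228516, 22.452173233032227)
c2 1456.5 [333.2623 215.6788] (333.0, 217.0) (24.033309936523438, 71.46746826171875)
front [ 0.4271 -0.2448  0.1881] 6.850957816230445e-05
mid [ 0.39   -0.246   0.1658] 0.000384146577996747
back [ 0.3473 -0.2475  0.1411] 0.000494077046728815
ball [array([211.4628, 159.9353]), array([ 96.203 , 108.7642])] [0.4208 0.003  0.1002] 6.904805360532879e-05
foot 0.018 199 [ 0.5212 -0.2351  0.0594] [ 0.5212 -0.2354] 0.0011388389149420604
foot 0.018 96 [ 0.5211 -0.2378  0.0583] [ 0.5215 -0.2354] 0.0013471075925016603
foot 0.0 115 [ 0.5209 -0.2428  0.0599] [ 0.5208 -0.243 ] 0.0003994320523041435
foot 0.018 115 [ 0.5213 -0.2329  0.0579] [ 0.5208 -0.2355] 0.0009758401989303644
```

```bash
cat >> h.py <<'E'
def posel(yaw,lean): return pose(yaw)@R.from_euler("y",lean).as_matrix()
E
python3 - <<'E'
from h import *
np.set_printoptions(precision=4,suppress=True)
Rt=posel(1.8,.2); g=np.array([.390,-.2455,.1665]); T=g-Rt[:,2]*.003
a=T-Rt[:,2]*.09; print("above",a,rel(a,Rt)); 
d=np.radians(67.2/14); r=.1307
w=np.array([r*(1-np.cos(d)),-r*np.sin(d),0]); # x toward axis, y left
M=posel(0,.2); print("swivel row",M.T@w*1000, M.T@np.array([0,0,d]))
E
```

```text
above [ 0.3715 -0.2461  0.2576] (array([-40.8551,  15.9598, 162.6585]), array([-0.0228,  0.2016,  0.2242]))
swivel row [ 0.4492 10.9367  0.0911] [ 0.0166  0.     -0.0821]
```

Request:
servo_tool(
  plan=[
    {"travel":[-13.6,5.3,30],"twist":[0,0,0]},
    {"travel":[-13.6,5.3,40],"twist":[0,0,0]},
    {"travel":[-13.6,5.3,46],"twist":[0,0,0]},
    {"travel":[0,0,46.5],"twist":[0,0,0]},
    {"travel":[0,0,0],"twist":[-0.011,0.1,0.112]},
    {"travel":[0,0,0],"twist":[-0.011,0.1,0.112]},
    {"travel":[0,0,0],"twist":[0,0,0]},
    {"travel":[0,0,0],"twist":[0,0,0]},
  ],
)

```text
time_s: 15.58
tcp_pos: [0.3727, -0.2471, 0.2585]
orientation: [0.995, 0.016, 0.099, -0.001]
force: [-0.4, 0.0, 0.1]
grip_width: 0.0854
grasp_force: 0.0
```

```bash
python3 - <<'E'
from h import *
np.set_printoptions(precision=4,suppress=True)
say(); Rt=posel(1.8,.2); g=np.array([.390,-.2455,.1665]); T=g-Rt[:,2]*.003; print(rel(T,Rt), env.observe()["joints"])
p,d,k=look("wrist","c3"); 
m=(p.max(2)<62).astype(np.uint8)*255; m=cv2.morphologyEx(m,cv2.MORPH_OPEN,np.ones((5,5)))
print("pred",proj(k,g),proj(k,[.4271,-.2448,.188]),proj(k,[.3473,-.2475,.141]))
for b in blobs(m,200): print(b[0],b[1],cv2.minAreaRect(b[2]))
E
```

```text
t 15.575 tcp [ 0.3727 -0.2471  0.2585] yaw 1.87 z [ 0.197  0.005 -0.98 ] F [-0.4  0.   0.1] w 0.0854 g 0.0
(array([-1.136 , -1.1416, 90.6109]), array([0.0009, 0.0012, 0.0012])) [ 0.7344  0.2771 -0.1578  2.1731 -0.1392  0.5358 -0.8382]
pred [307.9707 261.1361] [308.6744 193.2735] [309.2854 321.9731]
16829.0 [523.47   430.4063] ((533.4999389648438, 401.49993896484375), (154.99996948242188, 210.99996948242188), 90.0)
15889.0 [104.987  429.2027] ((96.99998474121094, 401.49993896484375), (193.99996948242188, 154.99996948242188), -0.0)
4757.5 [308.3319 254.1862] ((308.0, 256.5), (131.0, 42.0), 90.0)
2280.0 [311.0274 471.5521] ((311.0, 470.5), (17.0, 172.0), 90.0)
```

Request:
servo_tool(
  plan=[
    {"travel":[-1,-1,25],"twist":[0,0,0]},
    {"travel":[0,0,30],"twist":[0,0,0]},
    {"travel":[0,0,20],"twist":[0,0,0]},
    {"travel":[0,0,15.5],"twist":[0,0,0]},
    {"travel":[0,0,0],"twist":[0,0,0]},
    {"travel":[0,0,0],"twist":[0,0,0]},
  ],
)

```text
time_s: 16.38
tcp_pos: [0.3894, -0.2457, 0.1694]
orientation: [0.995, 0.015, 0.099, -0.001]
force: [-0.4, -0.2, -1.0]
grip_width: 0.0856
grasp_force: 0.0
```

Request:
servo_tool(
  plan=[
    {"travel":[0,0,0],"twist":[0,0,0]},
    {"travel":[0,0,0],"twist":[0,0,0]},
    {"travel":[0,0,0],"twist":[0,0,0]},
    {"travel":[0,0,0],"twist":[0,0,0]},
    {"travel":[0,0,0],"twist":[0,0,0]},
    {"travel":[0,0,0],"twist":[0,0,0]},
  ],
  jaw=1,
  newtons=40,
)

```text
time_s: 17.12
tcp_pos: [0.3888, -0.2457, 0.169]
orientation: [0.995, 0.015, 0.099, -0.001]
force: [-0.4, -0.1, 2.4]
grip_width: 0.0209
grasp_force: 39.0
```

```bash
python3 - <<'E'
from h import *
say()
E
```

```text
t 17.125 tcp [ 0.3888 -0.2457  0.169 ] yaw 1.71 z [ 0.197  0.006 -0.98 ] F [-0.4 -0.1  2.4] w 0.0209 g 39.0
```

Gripped. Swivel with 12 of the 14 rows.

Request:
servo_tool(
  plan=[
    {"travel":[0.4,10.9,0.1],"twist":[0.0166,0,-0.082]},
    {"travel":[0.4,10.9,0.1],"twist":[0.0166,0,-0.082]},
    {"travel":[0.4,10.9,0.1],"twist":[0.0166,0,-0.082]},
    {"travel":[0.4,10.9,0.1],"twist":[0.0166,0,-0.082]},
    {"travel":[0.4,10.9,0.1],"twist":[0.0166,0,-0.082]},
    {"travel":[0.4,10.9,0.1],"twist":[0.0166,0,-0.082]},
    {"travel":[0.4,10.9,0.1],"twist":[0.0166,0,-0.082]},
    {"travel":[0.4,10.9,0.1],"twist":[0.0166,0,-0.082]},
    {"travel":[0.4,10.9,0.1],"twist":[0.0166,0,-0.082]},
    {"travel":[0.4,10.9,0.1],"twist":[0.0166,0,-0.082]},
    {"travel":[0,0,0],"twist":[0,0,0]},
  ],
)

```text
time_s: 18.5
tcp_pos: [0.4359, -0.3413, 0.1689]
orientation: [0.903, 0.417, 0.091, -0.042]
force: [3.1, 1.1, 2.8]
grip_width: 0.0208
grasp_force: 39.5
```

```bash
cat > aim.py <<'E'
from h import *
np.set_printoptions(precision=4,suppress=True)
S=np.array([.5207,-.242,.236]); L=np.array([.6241,.0271,.042])
def grip(b,t):  # bearing deg, tilt -> grip point
    r=.138*np.cos(t)+.052*np.sin(t); z=.236+.138*np.sin(t)-.052*np.cos(t); b=np.radians(b)
    return np.array([S[0]-r*np.cos(b),S[1]-r*np.sin(b),z])
v=L-S; B=np.degrees(np.arctan2(v[1],v[0])); TI=np.arctan2(-v[2],np.hypot(v[0],v[1]))
E
python3 - <<'E'
from aim import *
say(); st=env.observe(); M=R.from_quat(st["orientation"]).as_matrix(); g=st["tcp_pos"]+.003*M[:,2]
h=S-g; print("bearing now",np.degrees(np.arctan2(h[1],h[0])),"r",np.hypot(*h[:2]),"target",B,TI, grip(B,TI))
# tool now: lean
n=9; b0=np.degrees(np.arctan2(h[1],h[0])); t0=-.123; off=g-grip(b0,t0); print("off",off)
pr=st["tcp_pos"]; Rp=M
for i in range(1,n+1):
    f=i/n; b=b0+(B-b0)*min(1,f*1.0); t=t0+(TI-t0)*f
    Rt=posel(b,.2*(1-f)); T=grip(b,t)+ (1-f)*off-.003*Rt[:,2]
    print(i,Rp.T@(T-pr)*1000,R.from_matrix(Rp.T@Rt).as_rotvec()); pr,Rp=T,Rt
E
```

```text
t 18.5 tcp [ 0.4359 -0.3413  0.1689] yaw 49.62 z [ 0.13   0.151 -0.98 ] F [3.1 1.1 2.8] w 0.0208 g 39.5
bearing now 49.507589010369685 r 0.12999192618272 target 68.98103914785652 0.5923418918524619 [ 0.4692 -0.376   0.2699]
off [ 0.0004  0.0004 -0.0015]
1 [ -2.6914   5.1449 -11.5278] [ 0.0078 -0.0231 -0.0352]
2 [ -2.0406   5.2925 -11.6728] [ 0.0063 -0.0222 -0.0372]
3 [ -1.3791   5.4118 -11.7792] [ 0.0054 -0.0222 -0.0374]
4 [ -0.7133   5.497  -11.8476] [ 0.0046 -0.0222 -0.0375]
5 [ -0.0453   5.5475 -11.8778] [ 0.0038 -0.0222 -0.0376]
6 [  0.6227   5.563  -11.8695] [ 0.0029 -0.0222 -0.0377]
7 [  1.2885   5.5434 -11.8229] [ 0.0021 -0.0222 -0.0377]
8 [  1.9498   5.4887 -11.738 ] [ 0.0013 -0.0222 -0.0377]
9 [  2.6045   5.3993 -11.6151] [ 0.0004 -0.0222 -0.0378]
```

Request:
servo_tool(
  plan=[
    {"travel":[-2.7,5.1,-11.5],"twist":[0.008,-0.023,-0.035]},
    {"travel":[-2.0,5.3,-11.7],"twist":[0.006,-0.022,-0.037]},
    {"travel":[-1.4,5.4,-11.8],"twist":[0.005,-0.022,-0.037]},
    {"travel":[-0.7,5.5,-11.8],"twist":[0.005,-0.022,-0.0375]},
    {"travel":[0,5.5,-11.9],"twist":[0.004,-0.022,-0.0375]},
    {"travel":[0.6,5.6,-11.9],"twist":[0.003,-0.022,-0.038]},
    {"travel":[1.3,5.5,-11.8],"twist":[0.002,-0.022,-0.038]},
    {"travel":[1.9,5.5,-11.7],"twist":[0.001,-0.022,-0.038]},
    {"travel":[2.6,5.4,-11.6],"twist":[0,-0.022,-0.038]},
    {"travel":[0,0,0],"twist":[0,0,0]},
    {"travel":[0,0,0],"twist":[0,0,0]},
  ],
)

```text
time_s: 19.88
tcp_pos: [0.4688, -0.3761, 0.2733]
orientation: [0.824, 0.567, 0.001, 0.0]
force: [1.5, 1.7, 0.4]
grip_width: 0.0206
grasp_force: 39.8
```

```bash
python3 - <<'E'
from aim import *
say(); st=env.observe(); Rt=posel(B,0); T=grip(B,TI)-.003*Rt[:,2]; print(rel(T,Rt))
E
```

```text
t 19.875 tcp [ 0.4688 -0.3761  0.2733] yaw 69.04 z [ 0.001  0.    -1.   ] F [1.5 1.7 0.4] w 0.0206 g 39.8
(array([0.3053, 0.3431, 0.4191]), array([ 0.0013, -0.0007,  0.001 ]))
```

Request:
servo_tool(
  plan=[
    {"travel":[0,0,0],"twist":[0,0,0]},
    {"travel":[0,0,0],"twist":[0,0,0]},
    {"travel":[0,0,0],"twist":[0,0,0]},
    {"travel":[0,0,0],"twist":[0,0,0]},
    {"travel":[0,0,-30],"twist":[0,0,0]},
    {"travel":[0,0,-60],"twist":[0,0,0]},
    {"travel":[0,0,-60],"twist":[0,0,0]},
    {"travel":[0,0,-40],"twist":[0,0,0]},
    {"travel":[0,0,0],"twist":[0,0,0]},
    {"travel":[0,0,0],"twist":[0,0,0]},
  ],
  jaw=-1,
)

```text
time_s: 21.12
tcp_pos: [0.4675, -0.3762, 0.4618]
orientation: [0.824, 0.567, -0.001, -0.001]
force: [0.1, 0.0, -0.4]
grip_width: 0.0852
grasp_force: 0.0
```

```bash
python3 - <<'E'
from h import *
say(); p,d,k=look("wrist","e1"); np.savez("pics/e1.npz",p=p,d=d,K=k[0],T=k[1])
p,d,k=look("scene","es"); np.savez("pics/es.npz",p=p,d=d,K=k[0],T=k[1])
a=cv2.resize(cv2.imread("pics/e1.png"),(400,300)); b=cv2.resize(cv2.imread("pics/es.png")[60:300,120:440],(400,300)); cv2.imwrite("pics/e.png",np.hstack([a,b]))
E
```

```text
t 21.125 tcp [ 0.4675 -0.3762  0.4618] yaw 69.01 z [-0.002  0.002 -1.   ] F [ 0.1  0.  -0.4] w 0.0852 g 0.0
```

View pics/e.png

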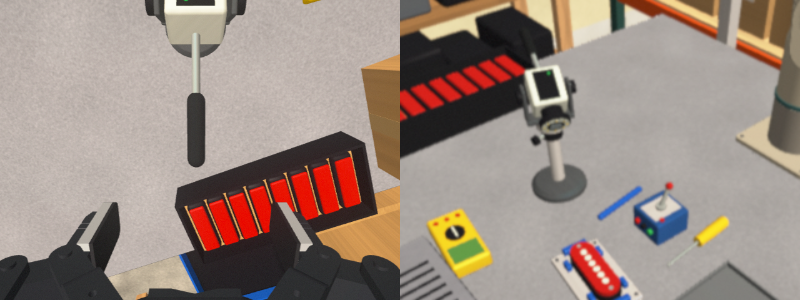

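Left half: the wrist view after release, grip at about (313,207) full-scale. Right half: the scene camera shows the inspection camera tipped towards the lamp. I'll measure the bar from a second place.

Request:
servo_tool(
  plan=[
    {"travel":[25,-45,0],"twist":[0,0,0]},
    {"travel":[25,-45,0],"twist":[0,0,0]},
    {"travel":[0,0,0],"twist":[0,0,0]},
    {"travel":[0,0,0],"twist":[0,0,0]},
  ],
)

```text
time_s: 21.72
tcp_pos: [0.4017, -0.298, 0.4624]
orientation: [0.824, 0.566, -0.0, -0.001]
force: [0.3, -0.4, 0.7]
grip_width: 0.0852
grasp_force: 0.0
```

```bash
python3 - <<'E'
from aim import *
say(); p,d,k=look("wrist","e2"); np.savez("pics/e2.npz",p=p,d=d,K=k[0],T=k[1])
w=np.load("pics/e1.npz"); k1=(w["K"],w["T"])
g=grip(B,TI); b=np.radians(B); bt=TI-.407; u=np.array([np.cos(b)*np.cos(bt),np.sin(b)*np.cos(bt),-np.sin(bt)])  # toward camera
def rect(p,k):
    q=proj(k,g); m=(p.max(2)<62).astype(np.uint8)*255; m=cv2.morphologyEx(m,cv2.MORPH_OPEN,np.ones((5,5)))
    c=min(blobs(m,400),key=lambda t:np.linalg.norm(t[1]-q)); (x,y),s,a=cv2.minAreaRect(c[2]); bx=cv2.boxPoints(((x,y),s,a))
    bx=sorted(bx,key=lambda v:v[1]); f=(bx[0]+bx[1])/2; e=(bx[2]+bx[3])/2
    print("area",c[0],s,"pred",q,"got",(x,y),"front",f,proj(k,g+u*.046),"back",e,proj(k,g-u*.046)); return f,np.array([x,y]),e
A=rect(w["p"],k1);C=rect(p,k)
P=[]
for i in range(3):
    x,e=tri((k1,A[i]),(k,C[i])); P.append(x); print(x,round(e*1000,2))
v=P[0]-P[2]; print("len",np.linalg.norm(v),"bar bearing",np.degrees(np.arctan2(v[1],v[0])),"tilt",.407-np.arctan2(v[2],np.hypot(*v[:2])),"target",B,TI)
m=(P[0]+P[2])/2; h=S-m; print("mid",m,"target",g,"bearing",np.degrees(np.arctan2(h[1],h[0])))
z=m[2]-.236; print("tilt from z",np.arcsin(z/np.hypot(.138,.052))+np.arctan2(.052,.138))
E
```

```text
t 21.725 tcp [ 0.4017 -0.298   0.4624] yaw 68.99 z [-0.002  0.001 -1.   ] F [ 0.3 -0.4  0.7] w 0.0852 g 0.0
area 2635.5 (116.0, 27.0) pred [312.4413 209.1569] got (313.5, 208.0) front [313.5 150. ] [312.5159 147.3335] back [313.5 266. ] [312.3696 268.4584]
area 59005.5 (265.0, 413.0) pred [424.1134 268.7829] got (432.5, 346.5) front [432.5 214. ] [426.405 211.248] back [432.5 479. ] [421.9111 324.0773]
[ 0.4866 -0.3339  0.2733] 0.86
[ 0.4639 -0.3523  0.3901] 18.28
[ 0.454  -0.3482  0.467 ] 27.9
len 0.19695926204616507 bar bearing 23.714598771018153 tilt 1.7962762896593687 target 68.98103914785652 0.5923418918524619
mid [ 0.4703 -0.341   0.3702] target [ 0.4692 -0.376   0.2699] bearing 63.0264522279245
tilt from z 1.5029198363602456
```

```bash
python3 - <<'E'
from aim import *
g=grip(B,TI); E={}
for n,roi in(("e1",(285,120,340,290)),("e2",(395,190,455,310))):
    w=np.load(f"pics/{n}.npz"); k=(w["K"],w["T"])
    m=(w["p"].max(2)<62).astype(np.uint8)*255; m=cv2.morphologyEx(m,cv2.MORPH_OPEN,np.ones((5,5)))
    x0,y0,x1,y1=roi; mm=m[y0:y1,x0:x1]; rows=[]
    for r in range(y0,y1):
        c=np.flatnonzero(m[r,x0:x1]); 
        if 15<len(c)<40: rows.append((r,c.mean()+x0,len(c)))
    rows=np.array(rows); print(n,rows[0],rows[-1]); E[n]=(k,rows)
# front end from first row; axis line as plane of each view -> intersect planes
N=[]
for n,(k,rows) in E.items():
    s=rows[(rows[:,0]>rows[0,0]+12)&(rows[:,0]<rows[0,0]+75)]; pf=np.polyfit(s[:,0],s[:,1],1); print(n,"slope",pf)
    o,d1=ray(k,(np.polyval(pf,160),160)); _,d2=ray(k,(np.polyval(pf,260),260)); nn=np.cross(d1,d2); nn/=np.linalg.norm(nn); N.append((nn,o,rows[0,0],pf,k))
v=np.cross(N[0][0],N[1][0]); v/=np.linalg.norm(v); v*=np.sign(v[1])
print("axis",v,"bearing",np.degrees(np.arctan2(v[1],v[0])),"tilt",.407-np.arcsin(v[2]))
f=[(np.polyval(q[3],q[2]),q[2]) for q in N]; print("front end",tri((N[0][4],f[0]),(N[1][4],f[1])))
b=np.radians(B); bt=TI-.407; u=np.array([np.cos(b)*np.cos(bt),np.sin(b)*np.cos(bt),-np.sin(bt)]); print("expected",g+u*.046,u)
E
```

```text
e1 [156.   316.75  16.  ] [289. 328.  23.]
e2 [214. 426.  17.] [295.     431.6667  39.    ]
e1 slope [ -0.0438 322.7117]
e2 slope [ -0.0385 434.8323]
axis [ 0.3766  0.8611 -0.3416] bearing 66.37606038281388 tilt 0.7556306646370007
front end (array([ 0.486 , -0.3414,  0.2491]), np.float64(0.0013350015258681357))
expected [ 0.4854 -0.3338  0.2614] [ 0.3525  0.9175 -0.1843]
```

```bash
python3 - <<'E'
from aim import *
for n,roi,rs in(("e1",(270,140,360,275),range(150,270,10)),("e2",(385,200,475,320),range(210,320,10))):
    w=np.load(f"pics/{n}.npz"); p=w["p"]; k=(w["K"],w["T"]); print(n)
    m=(p.max(2)<105)
    for r in rs:
        c=np.flatnonzero(m[r,roi[0]:roi[2]])+roi[0]; print(r,(c.min(),c.max(),len(c)) if len(c) else None,end=" ")
    print()
    col=int(proj(k,grip(B,TI))[0]); print([ (r,int(p[r,col].max())) for r in range(roi[1],roi[3],4)])
a=cv2.imread("pics/e1.png")[0:290,200:430]; b=cv2.imread("pics/e2.png")[60:350,330:560]
cv2.imwrite("pics/e12.png",cv2.resize(np.hstack([a,b]),(800,504)))
E
```

```text
e1
150 (np.int64(305), np.int64(321), 17) 160 (np.int64(300), np.int64(327), 28) 170 (np.int64(299), np.int64(327), 29) 180 (np.int64(299), np.int64(327), 29) 190 (np.int64(300), np.int64(327), 28) 200 (np.int64(300), np.int64(327), 28) 210 (np.int64(300), np.int64(327), 28) 220 (np.int64(300), np.int64(327), 28) 230 (np.int64(300), np.int64(327), 28) 240 (np.int64(300), np.int64(327), 28) 250 (np.int64(300), np.int64(327), 28) 260 (np.int64(302), np.int64(325), 24) 
[(140, 218), (144, 215), (148, 164), (152, 59), (156, 59), (160, 58), (164, 59), (168, 59), (172, 56), (176, 55), (180, 55), (184, 59), (188, 56), (192, 61), (196, 56), (200, 57), (204, 56), (208, 56), (212, 57), (216, 59), (220, 56), (224, 57), (228, 56), (232, 56), (236, 56), (240, 56), (244, 60), (248, 59), (252, 56), (256, 55), (260, 55), (264, 51), (268, 191), (272, 193)]
e2
210 None 220 (np.int64(413), np.int64(439), 27) 230 (np.int64(412), np.int64(440), 29) 240 (np.int64(412), np.int64(439), 28) 250 (np.int64(412), np.int64(439), 28) 260 (np.int64(411), np.int64(438), 28) 270 (np.int64(411), np.int64(438), 28) 280 (np.int64(411), np.int64(437), 27) 290 (np.int64(410), np.int64(474), 48) 300 (np.int64(410), np.int64(474), 65) 310 (np.int64(395), np.int64(474), 80) 
[(200, 185), (204, 187), (208, 187), (212, 186), (216, 51), (220, 53), (224, 50), (228, 55), (232, 52), (236, 55), (240, 51), (244, 52), (248, 50), (252, 50), (256, 56), (260, 53), (264, 54), (268, 50), (272, 52), (276, 50), (280, 51), (284, 48), (288, 50), (292, 46), (296, 45), (300, 48), (304, 50), (308, 47), (312, 48), (316, 48)]
```

View pics/e12.png

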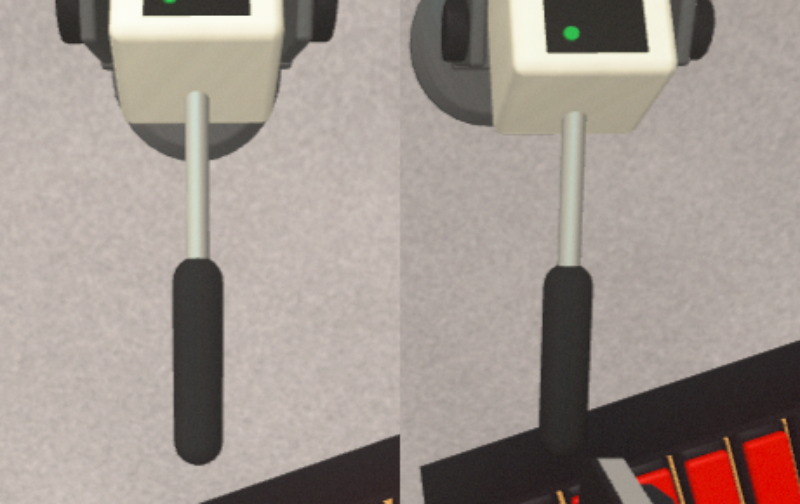

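Both crops: the bar runs dead along column 313.5 in e1 (predicted 312.4) and (426,230) to (424,280) in e2, within 0.5 px of the prediction. I'll check its height and slope with depth along the bar.

```bash
python3 - <<'E'
from aim import *
for n,c0,c1,rs in(("e1",313.5,313.5,(156,260)),("e2",426,424.2,(220,282))):
    w=np.load(f"pics/{n}.npz"); K,T=w["K"],w["T"]; d=w["d"]; P=[]
    for r in range(*rs):
        c=c0+(c1-c0)*(r-230)/50 if n=="e2" else c0
        for dc in(-1,0,1):
            z=d[r,int(round(c))+dc]
            if z>0: P.append((T@np.r_[np.linalg.solve(K,[c+dc,r,1])*z,1])[:3])
    P=np.array(P); b=np.radians(B); s=(P-S)[:,:2]@np.array([np.cos(b),np.sin(b)])
    f=np.polyfit(s,P[:,2],1); res=P[:,2]-np.polyval(f,s); f=np.polyfit(s[abs(res)<.005],P[abs(res)<.005,2],1)
    t=TI; th=np.arctan(f[0]); r=-(.138*np.cos(t)+.052*np.sin(t))
    print(n,len(P),"rms",res.std(),"slope tilt",.407-th,"top z at grip",np.polyval(f,r),"expected",grip(B,TI)[2]+.011/np.cos(TI-.407),"lateral",np.median((P-S)[:,:2]@np.array([-np.sin(b),np.cos(b)])))
E
```

```text
e1 312 rms 0.0007854405473998947 slope tilt 0.5876307254350779 top z at grip 0.2791618670794021 expected 0.28109678697964363 lateral -0.0007730085851497218
e2 186 rms 0.0007679870995001004 slope tilt 0.5863599877710541 top z at grip 0.27875235429344797 expected 0.28109678697964363 lateral 0.002084573666306862
```

Aim checks out: tilt is within about 0.007 rad and bearing within about 0.3°, roughly 2–3 mm at the lens. Next is the toggle: close the jaws, turn to yaw 0, and travel over it.

Request:
servo_tool(
  plan=[
    {"travel":[0,0,0],"twist":[0,0,0.172]},
    {"travel":[0,0,0],"twist":[0,0,0.172]},
    {"travel":[0,0,0],"twist":[0,0,0.172]},
    {"travel":[0,0,0],"twist":[0,0,0.172]},
    {"travel":[0,0,0],"twist":[0,0,0.172]},
    {"travel":[0,0,0],"twist":[0,0,0.172]},
    {"travel":[0,0,0],"twist":[0,0,0.172]},
    {"travel":[0,0,0],"twist":[0,-0.15,0]},
    {"travel":[0,0,0],"twist":[0,-0.15,0]},
    {"travel":[0,0,0],"twist":[0,0,0]},
    {"travel":[0,0,0],"twist":[0,0,0]},
  ],
  jaw=1,
)

```text
time_s: 23.15
tcp_pos: [0.4019, -0.2979, 0.4623]
orientation: [0.989, 0.0, -0.15, -0.001]
force: [-0.5, -0.3, -0.4]
grip_width: -0.0001
grasp_force: 0.0
```

```bash
python3 - <<'E'
from aim import *
say(); print(rel([.392,.003,.25],posel(0,-.3)),env.observe()["joints"])
E
```

```text
t 23.15 tcp [ 0.4019 -0.2979  0.4623] yaw 0.02 z [-0.296  0.001 -0.955] F [-0.5 -0.3 -0.4] w -0.0001 g 0.0
(array([  53.4333, -300.6095,  206.0986]), array([-0.0014,  0.0001,  0.0004])) [ 0.6968  0.3924 -0.3204  1.3966  0.2307  1.6526 -1.2021]
```

Request:
servo_tool(
  plan=[
    {"travel":[0,-60,0],"twist":[0,0,0]},
    {"travel":[0,-60,0],"twist":[0,0,0]},
    {"travel":[0,-60,0],"twist":[0,0,0]},
    {"travel":[0,-60,0],"twist":[0,0,0]},
    {"travel":[0,-60.5,0],"twist":[0,0,0]},
    {"travel":[13.4,0,51.5],"twist":[0,0,0]},
    {"travel":[13.4,0,51.5],"twist":[0,0,0]},
    {"travel":[13.4,0,51.5],"twist":[0,0,0]},
    {"travel":[13.4,0,51.5],"twist":[0,0,0]},
    {"travel":[0,0,0],"twist":[0,0,0]},
    {"travel":[0,0,0],"twist":[0,0,0]},
  ],
)

```text
time_s: 24.52
tcp_pos: [0.3928, 0.0031, 0.2523]
orientation: [0.989, -0.0, -0.148, -0.001]
force: [0.6, 0.1, 1.0]
grip_width: 0.0003
grasp_force: 0.0
```

```bash
python3 - <<'E'
from aim import *
say(); print(rel([.390,.003,.15],posel(0,-.3)),rel([.390,.003,.11],posel(0,-.3)),env.observe()["joints"])
p,d,k=look("top","t5")
for b in blobs(red(p),6,(335,265,368,300)): print(b[0],b[1])
E
```

```text
t 24.525 tcp [0.3928 0.0031 0.2523] yaw -0.02 z [-0.293  0.001 -0.956] F [0.6 0.1 1. ] w 0.0003 g 0.0
(array([27.2906,  0.2033, 98.6202]), array([-0.0012, -0.0024, -0.0004])) (array([ 39.0192,   0.2465, 136.862 ]), array([-0.0012, -0.0024, -0.0004])) [ 0.2602  0.4515 -0.4541  1.9649  0.1579  1.0678 -1.8508]
```

Request:
servo_tool(
  plan=[
    {"travel":[9.75,0,34.2],"twist":[0,0,0]},
    {"travel":[9.75,0,34.2],"twist":[0,0,0]},
    {"travel":[9.75,0,34.2],"twist":[0,0,0]},
    {"travel":[9.75,0,34.2],"twist":[0,0,0]},
    {"travel":[0,0,0],"twist":[0,0,0]},
    {"travel":[0,0,0],"twist":[0,0,0]},
  ],
)

```text
time_s: 25.32
tcp_pos: [0.3899, 0.0036, 0.1099]
orientation: [0.989, 0.0, -0.148, -0.001]
force: [-0.5, 0.4, 0.3]
grip_width: 0.0
grasp_force: 0.0
```

```bash
python3 - <<'E'
from aim import *
say(); print(rel([.444,.003,.11],posel(0,-.3)))
E
```

```text
t 25.325 tcp [0.3899 0.0036 0.1099] yaw 0.03 z [-0.293  0.001 -0.956] F [-0.5  0.4  0.3] w 0.0 g 0.0
(array([ 51.6674,   0.6427, -15.989 ]), array([-0.0009, -0.0021,  0.0006]))
```

Request:
servo_tool(
  plan=[
    {"travel":[9,0,-2.8],"twist":[0,0,0]},
    {"travel":[8,0,-2.5],"twist":[0,0,0]},
    {"travel":[7,0,-2.2],"twist":[0,0,0]},
    {"travel":[7,0,-2.2],"twist":[0,0,0]},
    {"travel":[7,0,-2.2],"twist":[0,0,0]},
    {"travel":[6,0,-1.8],"twist":[0,0,0]},
    {"travel":[5,0,-1.5],"twist":[0,0,0]},
    {"travel":[0,0,0],"twist":[0,0,0]},
    {"travel":[0,0,0],"twist":[0,0,0]},
  ],
)

```text
time_s: 26.45
tcp_pos: [0.4401, 0.0038, 0.1082]
orientation: [0.989, 0.001, -0.15, -0.001]
force: [-0.3, 0.1, -0.1]
grip_width: 0.0
grasp_force: 0.0
```

```bash
python3 - <<'E'
from aim import *
say()
E
```

```text
t 26.45 tcp [0.4401 0.0038 0.1082] yaw 0.07 z [-0.296  0.001 -0.955] F [-0.3  0.1 -0.1] w 0.0 g 0.0
```

Request:
servo_tool(
  plan=[
    {"travel":[2,0,-0.6],"twist":[0,0,0]},
    {"travel":[2,0,-0.6],"twist":[0,0,0]},
    {"travel":[0,0,0],"twist":[0,0,0]},
  ],
)

```text
time_s: 26.82
tcp_pos: [0.4424, 0.0036, 0.1081]
orientation: [0.988, 0.0, -0.152, -0.0]
force: [-4.5, 0.3, 1.3]
grip_width: -0.0001
grasp_force: 2.2
```

Request:
servo_tool(
  plan=[
    {"travel":[1.5,0,-0.4],"twist":[0,0,0]},
    {"travel":[0,0,0],"twist":[0,0,0]},
  ],
)

```text
time_s: 27.08
tcp_pos: [0.4426, 0.0036, 0.1081]
orientation: [0.988, 0.001, -0.153, -0.0]
force: [-6.2, 0.6, 2.0]
grip_width: 0.0
grasp_force: 3.6
```

```bash
python3 - <<'E'
from aim import *
say()
for n,roi in (("top",(330,255,375,305)),("scene",(300,190,365,260))):
    p,d,k=look(n,"q"+n)
    print(n,[(b[0],b[1].round(1)) for b in blobs(red(p),4,roi)],"pred off/on",proj(k,[.4208,.003,.1005]).round(1),proj(k,[.460,.005,.1005]).round(1))
E
```

```text
t 27.075 tcp [0.4426 0.0036 0.1081] yaw 0.07 z [-0.302  0.    -0.953] F [-6.2  0.6  2. ] w 0.0 g 3.6
top [] pred off/on [352.8 286.8] [352.2 270.4]
scene [(14.0, array([322.8, 214.9])), (12.5, array([309.7, 235.9]))] pred off/on [333.9 208.7] [322.3 216.3]
```

Request:
servo_tool(
  plan=[
    {"travel":[1.5,0,-0.4],"twist":[0,0,0]},
    {"travel":[0,0,0],"twist":[0,0,0]},
    {"travel":[0,0,0],"twist":[0,0,0]},
  ],
)

```text
time_s: 27.55
tcp_pos: [0.4427, 0.0036, 0.1081]
orientation: [0.988, 0.001, -0.154, -0.0]
force: [-9.6, 1.0, 2.5]
grip_width: -0.0003
grasp_force: 4.8
```

Request:
servo_tool(
  plan=[
    {"travel":[-15,0,4.5],"twist":[0,0,0]},
    {"travel":[-20,0,6],"twist":[0,0,0]},
    {"travel":[-15,0,-30],"twist":[0,0,0]},
    {"travel":[-15,0,-50],"twist":[0,0,0]},
    {"travel":[-15,0,-55],"twist":[0,0,0]},
    {"travel":[-15,0,-55],"twist":[0,0,0]},
    {"travel":[0,0,0],"twist":[0,0,0]},
    {"travel":[0,0,0],"twist":[0,0,0]},
  ],
)

```text
time_s: 28.55
tcp_pos: [0.4099, 0.0031, 0.3076]
orientation: [0.989, 0.0, -0.149, -0.0]
force: [0.6, 0.1, 0.1]
grip_width: 0.0003
grasp_force: 0.0
```

```bash
python3 - <<'E'
from aim import *
say()
p0=np.load("pics/scene0.npz")["p"]
p,d,k=look("scene","fs"); KS=k
bb=[b for b in blobs(red(p),4,(300,190,345,260))]; print([(b[0],b[1].round(1)) for b in bb])
t,d2,kt=look("top","ft"); tb=blobs(red(t),4,(340,255,365,300)); print([(b[0],b[1].round(1)) for b in tb])
if tb and bb: print(tri((kt,tb[0][1]),(k,bb[0][1])))
es=np.load("pics/es.npz")["p"]; df=cv2.absdiff(es,p).max(2); print("camera moved px vs es:",(df[60:200,200:290]>40).sum(),"amber diff",(cv2.absdiff(p0,p).max(2)[315:372,315:375]>40).sum())
cv2.imwrite("pics/fin.png",np.hstack([cv2.resize(p[60:360,200:440],(400,500)),cv2.resize(t[160:360,200:360+0+0],(400,500))])[:,:,::-1])
E
```

```text
t 28.55 tcp [0.4099 0.0031 0.3076] yaw 0.03 z [-0.295  0.001 -0.956] F [0.6 0.1 0.1] w 0.0003 g 0.0
[(12.5, array([309.7, 235.9])), (12.0, array([322.6, 215. ]))]
[]
camera moved px vs es: 0 amber diff 14
```

View pics/fin.png

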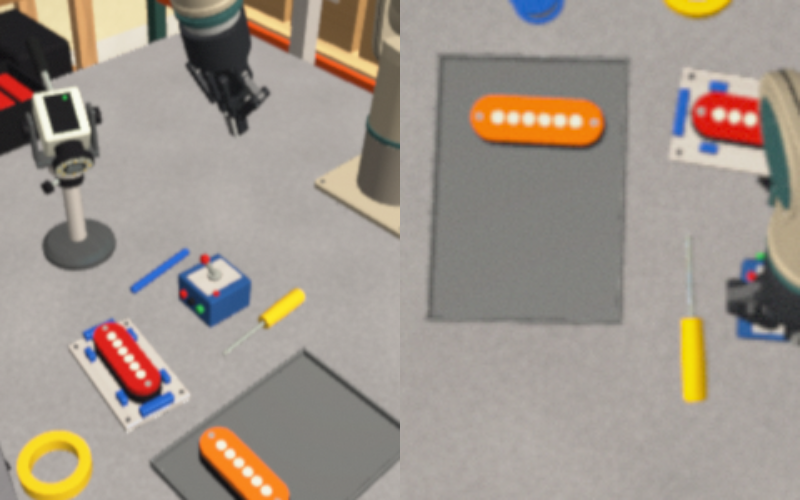

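The final picture shows the lamp seated in the nest, the camera looking towards it, the toggle leaning away from the robot, and the amber lamp where it was. The gripper is clear of everything.

```bash
python3 -c "
from workcell import env
print(env.close_job())"
```

```text
the job is handed in; nothing more can be done
None
```

I handed the job in at about 28.6 s. The red lamp is seated lens up in the nest and released, the camera is aimed at the middle of its lens to an estimated 2–3 mm, and the toggle is against its on stop. The amber lamp is untouched, and no other object appears to have moved.

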